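Snap the bearing cover home on a blender blade unit

ROBOT

A 7-joint arm with a two-finger parallel gripper is mounted at the origin on the work surface. World frame = base frame: x ahead of the robot, y to its left, z up, the work surface at z = 0. Lengths are in m, angles in degrees, forces in N, time in s.
With the tool pointing down it reaches from about 0.4 to 0.85 m from the base axis. Payload 10.4 kg.
Tool frame: the origin (TCP) lies on the mounting face of the last link; the fingertips stand 182 mm ahead of it and the grasp point (between the pads) lies 164 mm ahead of it; z points along the fingers, y is the direction in which the jaws open and shut (so a half turn about z gives the same grasp; the last joint's range is limited). The gripper opens to 87 mm and grips with 3 to 60 N. Pads are 19 mm wide; open, the fingers measure 117 mm over their backs; the gripper's body (75 mm by 190 mm) begins 51 mm behind the grasp point.
Start: joints at [-75.092, 19.034, -3.707, 83.658, 1.238, 77.344, -5.071], TCP at [0.174, 0.6, 0.405] pointing down, gripper open.
Joint ranges: [-148.97, 148.97], [-28.65, 121.19], [-84.17, 76.75], [9.2, 138.47], [-72.65, 252.65], [3.7, 117.97], [-149.18, 149.18]. Speed limits (degrees/s): [127.2, 127.2, 159.86, 159.86, 180, 180, 180].

INTERFACE

Orientations are given as [roll, pitch, yaw] about the fixed x, y, z axes, in that order (R = Rz(yaw) Ry(pitch) Rx(roll)).
In Python, from workcell import r gives the robot as it stands. The module is installed in compiled form; this text tells all that it offers.
- The arm moves only by the tool step_arm, never from a script. Its argument "plan" is a list of rows, each a list of 2 entries, a list of its own where there are three numbers: the shift along the tool's x, y, z in mm, then the turn, a rotation vector about the tool's x, y, z in rad. A call has 1 to 8 rows; each row is the pose to reach, as a shift and turn from the pose measured when the call began, along the tool's axes at that moment; what a row does not reach only later rows make up. A row lasts 1/8 s, in which the tool goes at most 62.5 mm and 10.7 degrees, less where a joint would pass 70% of its speed; a pose out of reach is approached as far as the arm can. A call with a gripper value outside its range is refused whole. "fingers" is the finger opening in mm, from 0 to 87, set as the call begins (left out, the last holds). The fingers move at their own pace and stop on an object; the grip force is fixed at half the most. Time passes only in rows, so rows that repeat a pose let the fingers close. It gives the time, the measured TCP pose, the force and the opening at its end, in the units of the state.
- r.sense(): the state, without advancing time (a new reading comes with each control period).
- r.read_camera(name): name is "scene" or "side" or "wrist"; returns the picture (480x640x3 uint8, red, green, blue); there is no depth.
- r.get_calibration(name): a dict with "camera_matrix" (3x3 intrinsics, pixels), "origin" and "orientation" of the camera in the world. Camera axes: x right, y down, z forward; pixel columns grow to the right and rows downward; lengths in m; the calibration is good to about 2 mm. The wrist camera is an equidistant fisheye: a pixel r from the principal point sees the ray r / f radians off the axis. A picture is of the moment at which its call begins: read the wrist's pose just before it. get_calibration takes no time and is no camera call; for the wrist camera it gives the pose at the moment of the call.
- r.hand_in(): hands the job in, once; it reports no verdict.
The state is a dict: "time_s": time; "joint_positions": joint angles; "joint_velocities": joint speeds; "tau": joint torques, N m; "tool_pos": TCP position; "tool_rot": TCP orientation; "ft_force": force on the tool from outside, world axes, zero at the start; "wrist_torque": the same for the moment, N m; "grip_width": finger opening in m.
Only numpy, scipy, OpenCV 4.12 (cv2) and the standard library are available. Lean on these libraries where they do the work, as an engineer would, in place of code of your own. Each camera call takes 0.05 s, during which the arm holds its last target.

TASK

Take the seating tool out of its wooden holder and press its foot squarely down on the loose round cover on the blender's blade unit until the cover clicks fully home, flat on the bottom of its recess, under the three steel tongues. Press gently, by feel and only with the tool: too hard a push cracks the cover. Then hang the tool back in its holder, upright, and leave everything else on the counter where it is.

Things in the scene. Friction and masses are not known exactly. Their poses are not given: they have to be found in the camera images.
- base: Blade unit (screw-on bottom of a blender jar, upside down): black ribbed drum, 106 mm across, 44 mm high, on a 120 mm rubber ring, fixed to the counter. Origin on the counter, z up along its axis. Three sprung steel tongues, 8 mm wide, 120 degrees apart (one along x), lie on the rim, tops 47.5 mm above the origin, round noses 23 mm from the axis; the loose cover rests on the noses.
- recess (a point): Centre of the rigid flat bottom of the unit's recess (54 mm across, 10 mm deep), 34 mm above the unit's origin. The cover starts about 10 mm above it. Pushed down, it spreads the noses: the force climbs to 8 to 18 N in the first 2 mm, falls to a few N, then, about 8 mm down, the noses snap over the cover, which drops 2 mm to the bottom and stays; pushed further the force rises steeply.
- cover_top (a point): Centre of the top face of the bearing cover: a loose flat grey plastic disc, 50 mm across, 8 mm thick, bevelled below, 30 g. z points up. When home, this point is 42 mm above the origin of the blade unit; at the start about 52 mm. The cover cracks under more than 25 N from the tool.
- tool_grip (a point): Centre of the handle of the seating tool (0.24 to 0.34 kg): a white upright square bar, 24 x 24 mm, 70 mm high, x and y along its sides, z up. The tool's round aluminium foot, 32 mm across with a flat face, is screwed in or out, setting unknown: its face is 75 to 103 mm below this point, and does not shift under the press.
- tool_flange (a point): Centre of the underside of the tool's round white flange, 64 mm across, 6 mm thick, 41 mm below tool_grip. Below it a round stem 18 mm thick, then the foot (16 mm thick).
- holder: Tool holder, plywood, fixed to the counter: a top plate 104 x 104 mm, its upper face 70 mm above the origin, with a round hole 50 mm across in the middle, on two side walls 8 mm thick (at the plate's +y and -y edges). Origin on the counter below the hole's centre, z up. The tool hangs with its stem through the hole and its flange flat on the plate (handle centre then 111 mm above the origin).
- cherry_jar_mid (a point): Bystander: glass jar, 68 mm across, 85 mm high; point at half height.
- cup_stack_mid (a point): Bystander: stack of clear cups, up to 92 mm across, 129 mm high; point at half height.
- pineapple_mid (a point): Bystander: pineapple, 120 mm across, 220 mm high with its leaves; point 70 mm up.
- spatula_mid (a point): Bystander: spatula lying on the counter about 10 mm high, about along x; point at the root of its handle.
- spare_cover_mid (a point): Bystander: larger grey disc lying on the counter, 68 mm across, 10 mm thick (it belongs to another machine); point at its centre.
- fruit_bowl_mid (a point): Bystander: white bowl, 110 mm across, 45 mm high; point 20 mm up at its centre.
- muddler_mid (a point): Bystander: wooden muddler lying on the counter, 180 mm long, 30 mm thick; point at its middle.
Things that resemble listed ones, but are neither listed nor needed, are in the scene too. Of the things that look like the base, take the one that is farthest to the robot's left at the start. What is shaped like the part that bears tool_grip but black is not meant.

How it is judged:
By the outcome, as a careful person would: the job done as asked, in the order asked, and still so for the second after the job is handed in, with the robot touching nothing.
It also fails if it takes over 54 s, if anything falls off the work surface, if the arm or the gripper's body presses on something with over 40 N, if the wrist force passes 120 N, or if a joint passes its speed limit or range.

## Working session

There is one attempt and no reset: what is moved stays moved. The work goes in short steps, Python scripts to look and compute and a tool call to move; the robot and the scene stay as the last step left them, time stands still between calls to the robot, and variables do not carry over. Pictures are saved under pics/ and viewed, and the job is handed in when it is done.

Besides the shell and the picture viewer there is one more tool, called after ">>>" as a command line: name --argument value ..., lists and objects as JSON in quotes. step_arm: Moves the arm, as the interface text tells. Its arguments: {"type":"object","properties":{"plan":{"type":"array"},"fingers":{"type":"number"}},"required":["plan"]}

```bash
mkdir -p pics && python3 - <<'E'
from workcell import r
import cv2, numpy as np
np.set_printoptions(precision=4,suppress=True)
print(r.sense())
for n in ["scene","side","wrist"]:
    c=r.get_calibration(n); print(n,c)
    im=r.read_camera(n); cv2.imwrite(f"pics/{n}0.png",im[:,:,::-1])
E
```

```text
{'time_s': 0.0, 'joint_positions': array([-75.0922,  19.0719,  -3.7082,  83.7063,   1.2394,  77.3428,
        -5.0727]), 'joint_velocities': array([ 0.0006,  0.0855, -0.0164,  0.1058,  0.0831, -0.0133,  0.1641]), 'tau': array([  0.0019, -62.3254,   0.0261, -38.9892,  -0.0611,   0.0401,
         0.0001]), 'tool_pos': array([0.1743, 0.6001, 0.404 ]), 'tool_rot': array([-179.9191,    0.0051,  163.798 ]), 'ft_force': array([-0.4169,  0.205 ,  0.06  ]), 'wrist_torque': array([-0.0236, -0.0341,  0.0571]), 'grip_width': 0.08711382080020956}
scene {'camera_matrix': array([[539.8071,   0.    , 311.9624],
       [  0.    , 539.8071, 243.6552],
       [  0.    ,   0.    ,   1.    ]]), 'origin': array([1.0102, 0.7825, 1.0367]), 'orientation': array([-136.821 ,    0.0358,  151.8682])}
side {'camera_matrix': array([[583.7664,   0.    , 310.6041],
       [  0.    , 583.7664, 238.4196],
       [  0.    ,   0.    ,   1.    ]]), 'origin': array([ 0.367 , -0.9749,  0.8871]), 'orientation': array([-129.1186,    0.2709,  -11.7402])}
wrist {'camera_matrix': array([[371.6483,   0.    , 323.4976],
       [  0.    , 371.6483, 237.786 ],
       [  0.    ,   0.    ,   1.    ]]), 'origin': array([0.102 , 0.6221, 0.3843]), 'orientation': array([164.039 ,   0.0314,  73.7618])}
```

View pics/scene0.png

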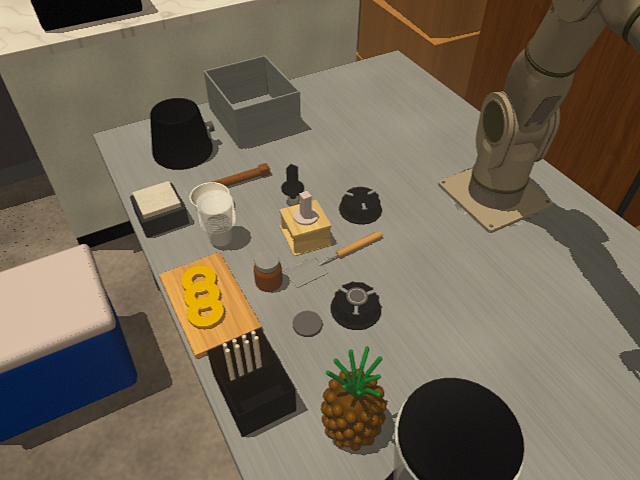

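View pics/side0.png

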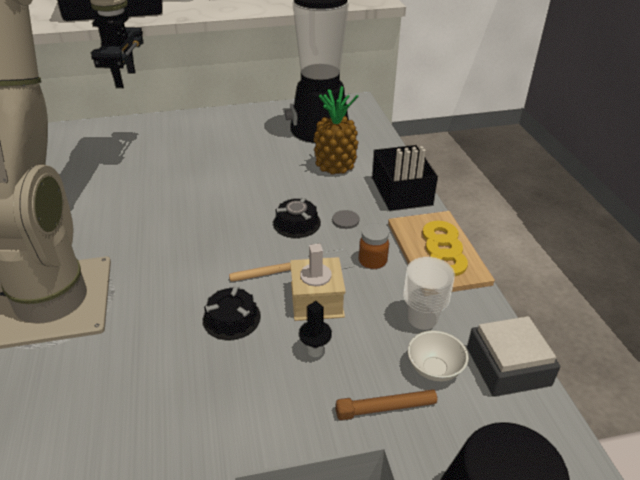

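View pics/wrist0.png

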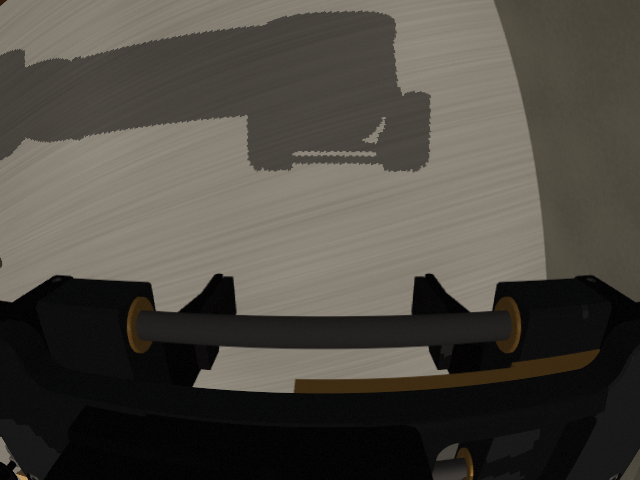

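Scene image: blade units at (357,305), which has a grey cover, and at (360,205), which has none. The tools are a white one in the holder at (306,205) and a black one at (292,182). Side image: units at (297,216) and (231,312); white tool at (316,262), black at (315,325). I'll check these in close crops.

```bash
cat > h.py <<'E'
import numpy as np, cv2
from scipy.spatial.transform import Rotation as R
from workcell import r
np.set_printoptions(precision=4,suppress=True)
def rot(e): return R.from_euler('xyz',e,degrees=True).as_matrix()
def ray(cal,u,v):
    K=cal['camera_matrix'];d=np.array([(u-K[0,2])/K[0,0],(v-K[1,2])/K[1,1],1.])
    d=rot(cal['orientation'])@d; return np.array(cal['origin']),d/np.linalg.norm(d)
def wray(cal,u,v):
    K=cal['camera_matrix'];x=(u-K[0,2])/K[0,0];y=(v-K[1,2])/K[1,1];t=np.hypot(x,y)
    d=np.array([np.sin(t)*x/t,np.sin(t)*y/t,np.cos(t)]) if t>0 else np.array([0,0,1.])
    return np.array(cal['origin']),rot(cal['orientation'])@d
def plane(rd,z): o,d=rd; return o+d*(z-o[2])/d[2]
def tri(rds):
    A=np.zeros((3,3));b=np.zeros(3)
    for o,d in rds:
        P=np.eye(3)-np.outer(d,d);A+=P;b+=P@o
    p=np.linalg.solve(A,b)
    return p,[np.linalg.norm((np.eye(3)-np.outer(d,d))@(p-o)) for o,d in rds]
def proj(cal,p):
    c=rot(cal['orientation']).T@(np.array(p)-cal['origin']);K=cal['camera_matrix'];q=K@c;return q[:2]/q[2]
E
python3 - <<'E'
import cv2
a=cv2.imread('pics/scene0.png');b=cv2.imread('pics/side0.png')
f=lambda im,x,y,w,h,s:cv2.resize(im[y:y+h,x:x+w],None,fx=s,fy=s,interpolation=cv2.INTER_CUBIC)
cv2.imwrite('pics/c1.png',f(a,260,160,150,120,5))  # 750x600
cv2.imwrite('pics/c2.png',f(a,300,260,110,80,7))
cv2.imwrite('pics/c3.png',f(b,255,235,110,100,6))
cv2.imwrite('pics/c4.png',f(b,255,185,90,65,8))
E
```

```text
(no output)
```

View pics/c1.png

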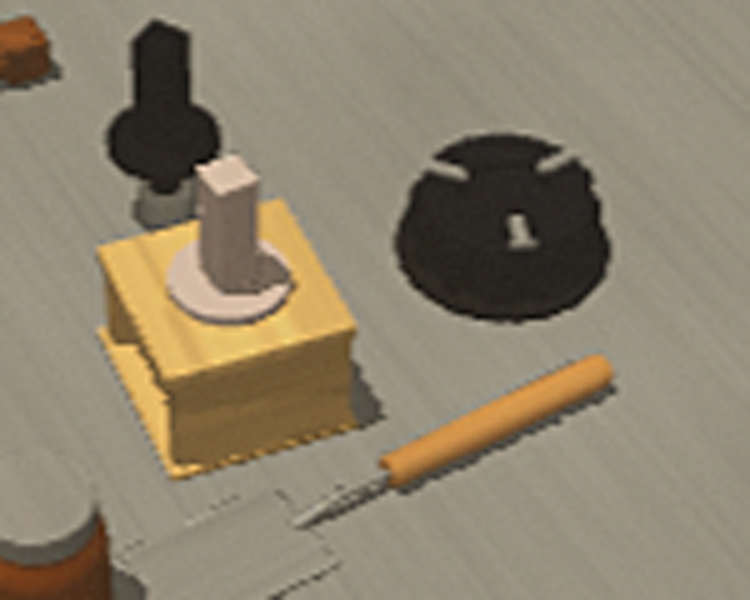

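View pics/c2.png

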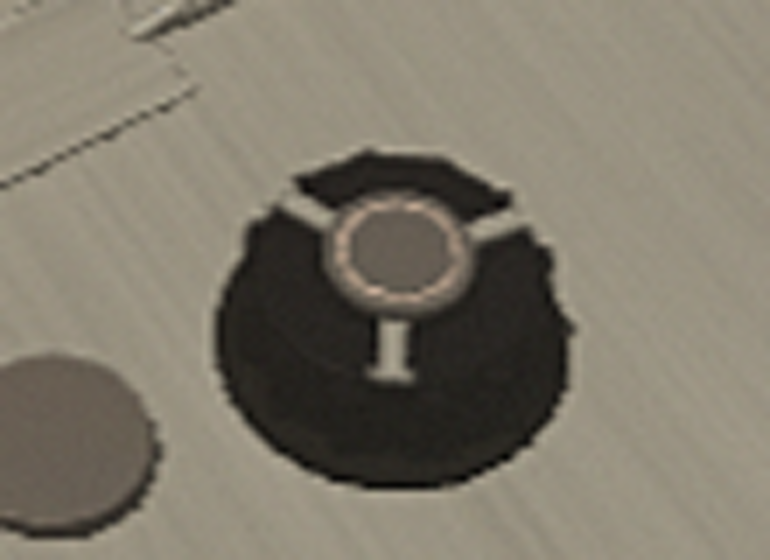

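View pics/c3.png

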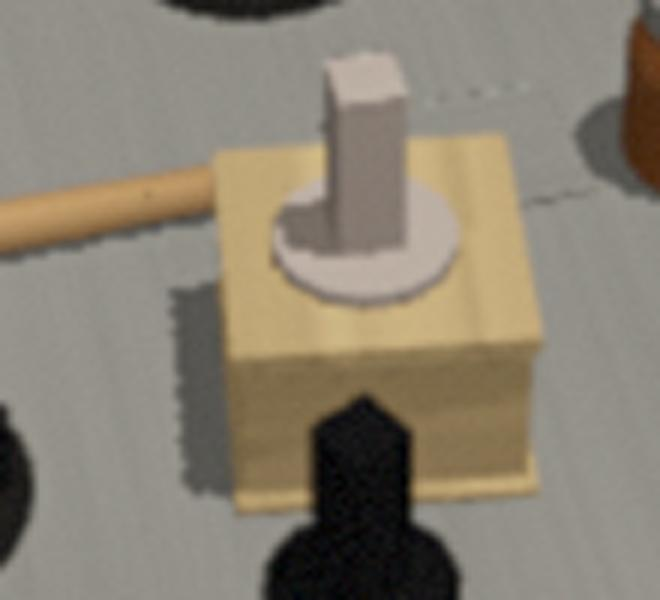

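View pics/c4.png

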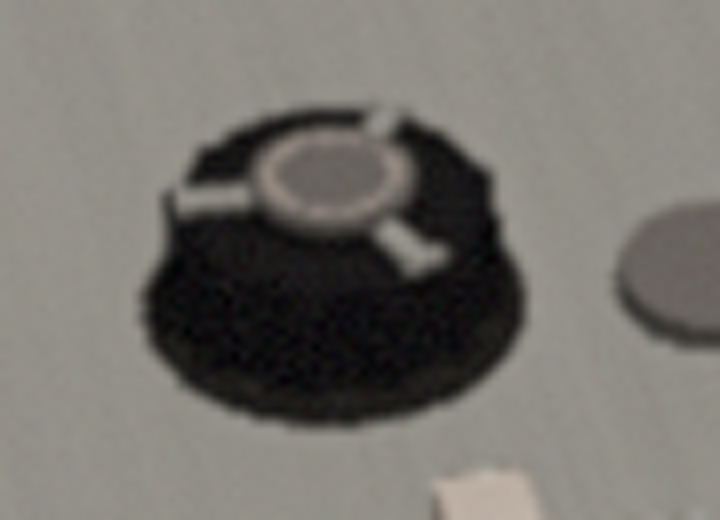

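```bash
python3 - <<'E'
from h import *
S=r.get_calibration('scene');D=r.get_calibration('side')
f=lambda X,Y,x,y,s:((X+.5)/s-.5+x,(Y+.5)/s-.5+y)
c1=lambda X,Y:ray(S,*f(X,Y,260,160,5)); c3=lambda X,Y:ray(D,*f(X,Y,255,235,6))
c2=lambda X,Y:ray(S,*f(X,Y,300,260,7)); c4=lambda X,Y:ray(D,*f(X,Y,255,185,8))
def t(n,a,b,z): print(n,tri([a,b]),'planes',plane(a,z),plane(b,z))
t('handletop',c1(226,175),c3(367,80),.146)
t('cover',c2(401,250),c4(332,176),.052)
print('handle top corners S',[plane(c1(*p),.146)[:2] for p in [(195,172),(235,156),(259,180),(211,193)]])
print('D',[plane(c3(*p),.146)[:2] for p in [(325,62),(393,53),(409,97),(342,106)]])
print('plate S',[plane(c1(*p),.070)[:2] for p in [(98,245),(280,200),(357,327),(168,378)]])
print('plate D',[plane(c3(*p),.070)[:2] for p in [(214,152),(506,134),(540,342),(230,358)]])
# cover tongues outer
print('tongue S',[plane(c2(*p),.0475)[:2]-plane(c2(401,250),.052)[:2] for p in [(280,195),(525,215),(391,378)]])
s=r.sense();print(s['tool_pos'],s['tool_rot'])
# black tool, tops
t('blacktop',c1(160,32),c3(365,410),.146)
E
```

```text
handletop (array([ 0.5531, -0.1114,  0.1445]), [np.float64(0.00011069449184023715), np.float64(0.00011069449184041835)]) planes [ 0.5538 -0.1099  0.146 ] [ 0.5528 -0.1132  0.146 ]
cover (array([0.5617, 0.1592, 0.0521]), [np.float64(0.0008207475231308567), np.float64(0.0008207475231311215)]) planes [0.5608 0.1593 0.052 ] [0.5625 0.1588 0.052 ]
handle top corners S [array([ 0.5663, -0.1191]), array([ 0.5432, -0.1204]), array([ 0.5411, -0.0989]), array([ 0.5664, -0.1016])]
D [array([ 0.5412, -0.1012]), array([ 0.5642, -0.1014]), array([ 0.5645, -0.1245]), array([ 0.5421, -0.1244])]
plate S [array([ 0.5993, -0.169 ]), array([ 0.4987, -0.1548]), array([ 0.5098, -0.0522]), array([ 0.6106, -0.0653])]
plate D [array([ 0.5107, -0.0522]), array([ 0.614 , -0.0643]), array([ 0.5997, -0.1691]), array([ 0.4975, -0.1551])]
tongue S [array([ 0.0215, -0.0416]), array([-0.046 ,  0.0041]), array([0.0277, 0.0397])]
[0.1744 0.6001 0.4042] [-179.9414    0.0023  163.7969]
blacktop (array([ 0.5236, -0.2447,  0.1292]), [np.float64(0.00038511513169896326), np.float64(0.0003851151316991186)]) planes [ 0.5322 -0.2256  0.146 ] [ 0.5205 -0.2611  0.146 ]
```

```bash
python3 - <<'E'
from h import *
S=r.get_calibration('scene');D=r.get_calibration('side')
print('pine base side',plane(ray(D,336,165),.03),'top',tri([ray(D,336,95),ray(S,365,350)]))
print('blender base side',plane(ray(D,318,135),.0),'top',tri([ray(D,320,5),ray(S,460,430)]))
E
```

```text
pine base side [0.7109 0.3567 0.03  ] top (array([0.7017, 0.3783, 0.2304]), [np.float64(0.009808593516262284), np.float64(0.009808593516262341)])
blender base side [0.7098 0.5833 0.    ] top (array([0.7145, 0.6103, 0.3828]), [np.float64(0.005616933787596282), np.float64(0.005616933787596154)])
```

>>> step_arm --plan '[[[-41,-31,0],[0,0,0.1]],[[-82,-62,0],[0,0,0.2]],[[-123,-93,0],[0,0,0.3]],[[-164,-124,0],[0,0,0.4]],[[-205,-155,0],[0,0,0.5]],[[-246,-186,0],[0,0,0.6]],[[-287,-217,0],[0,0,0.7]],[[-328,-248,0],[0,0,0.8]]]'

```text
time_s: 1.15
tool_pos: [0.4208, 0.2689, 0.4044]
tool_rot: [-180.0, 0.0, 117.8]
ft_force: [0.2, 0.7, -0.1]
grip_width: 0.0868
```

>>> step_arm --plan '[[[-50,-7.5,0],[0,0,0.06]],[[-100,-15,0],[0,0,0.12]],[[-150,-22.5,0],[0,0,0.18]],[[-200,-30,0],[0,0,0.24]],[[-250,-37.5,0],[0,0,0.3]],[[-300,-45,0],[0,0,0.36]],[[-350,-53,0],[0,0,0.43]],[[-398,-60.5,0],[0,0,0.485]]]'

```text
time_s: 2.15
tool_pos: [0.553, -0.113, 0.4047]
tool_rot: [-180.0, 0.0, 89.9]
ft_force: [0.5, 0.5, 0.1]
grip_width: 0.0868
```

```bash
python3 - <<'E'
from h import *
import pickle
s=r.sense();c=r.get_calibration('wrist');im=r.read_camera('wrist')
print(s['tool_pos'],s['tool_rot'],c['origin'],c['orientation'])
pickle.dump((s,c),open('w1.pkl','wb'));cv2.imwrite('pics/w1.png',im[:,:,::-1])
E
```

```text
[ 0.553  -0.113   0.4047] [-179.9912    0.0433   89.8802] [ 0.553  -0.0368  0.3849] [164.0599  -0.0338  -0.1538]
```

View pics/w1.png

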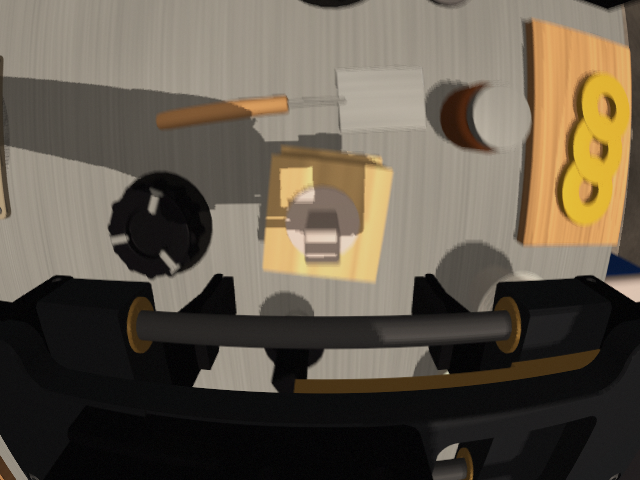

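```bash
python3 - <<'E'
import cv2
a=cv2.imread('pics/w1.png')
cv2.imwrite('pics/w1c.png',cv2.resize(a[140:290,250:400],None,fx=4,fy=4,interpolation=cv2.INTER_CUBIC))
E
```

```text
(no output)
```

View pics/w1c.png

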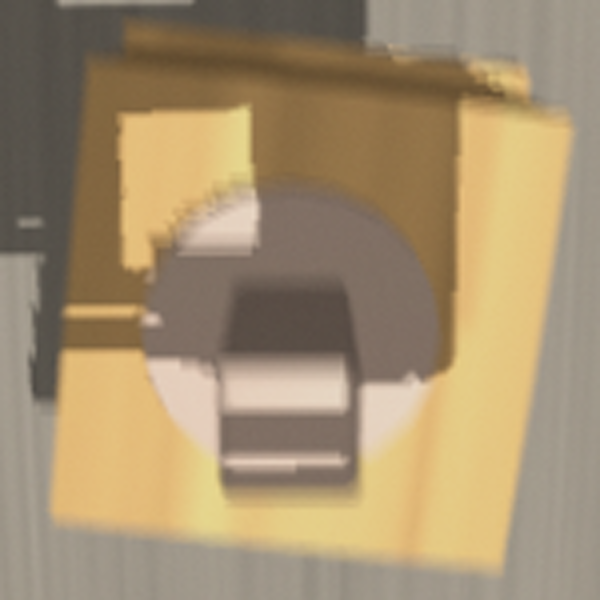

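```bash
python3 - <<'E'
from h import *
import pickle
s,c=pickle.load(open('w1.pkl','rb'))
f=lambda X,Y:((X+.5)/4-.5+250,(Y+.5)/4-.5+140)
pl=lambda X,Y,z:plane(wray(c,*f(X,Y)),z)[:2]
q=[pl(*p,.146) for p in [(221,353),(352,353),(358,495),(222,495)]];print('top',q,np.mean(q,0))
q=[pl(*p,.07) for p in [(88,57),(573,122),(502,573),(52,522)]];print('plate',q,np.mean(q,0), 0.25*0)
print('flange L,R',pl(142,325,.076),pl(442,325,.076),'top',pl(295,182,.076))
E
```

```text
top [array([ 0.5406, -0.0981]), array([ 0.5624, -0.0982]), array([ 0.5636, -0.1232]), array([ 0.5404, -0.1232])] [ 0.5518 -0.1107]
plate [array([ 0.5093, -0.0527]), array([ 0.6125, -0.0666]), array([ 0.6006, -0.1702]), array([ 0.4973, -0.1573])] [ 0.5549 -0.1117] 0.0
flange L,R [ 0.5202 -0.1098] [ 0.5844 -0.11  ] top [ 0.553  -0.0792]
```

>>> step_arm --plan '[[[1,-0.5,30],[0,0,0]],[[2,-1,65],[0,0,0]],[[2,-1,100],[0,0,0]],[[2,-1,125],[0,0,0]],[[2,-1,139.5],[0,0,0]],[[2,-1,139.5],[0,0,0]]]'

```text
time_s: 2.95
tool_pos: [0.5521, -0.1177, 0.2647]
tool_rot: [-180.0, 0.3, 89.4]
ft_force: [0.9, 0.0, 0.2]
grip_width: 0.0873
```

```bash
python3 - <<'E'
from h import *
import pickle
s=r.sense();c=r.get_calibration('wrist');im=r.read_camera('wrist')
print(s['tool_pos'],s['tool_rot'],s['ft_force'])
cv2.imwrite('pics/w2.png',im[:,:,::-1])
im=r.read_camera('side');cv2.imwrite('pics/s2.png',cv2.resize(im[180:360,200:440,::-1],None,fx=3,fy=3))
E
```

```text
[ 0.5521 -0.1177  0.2647] [-179.9536    0.2528   89.3874] [0.8549 0.0262 0.1645]
```

View pics/w2.png

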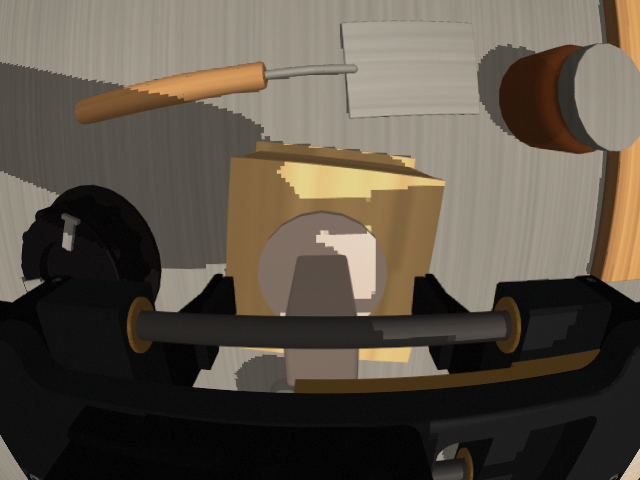

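View pics/s2.png

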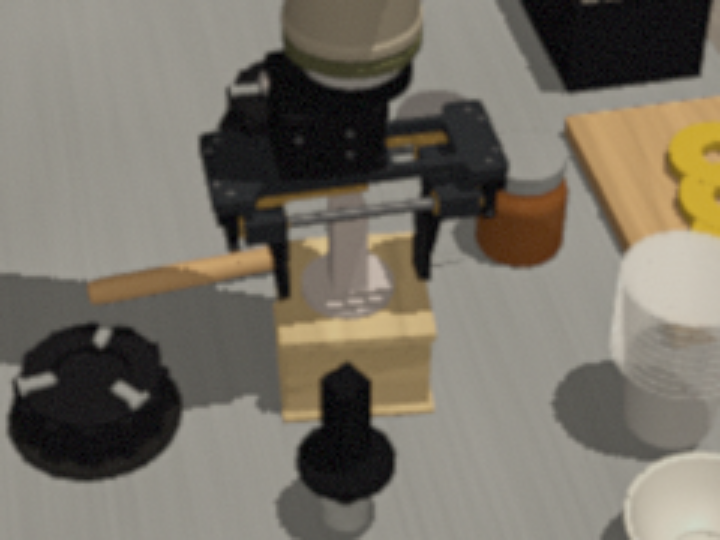

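>>> step_arm --plan '[[[6.5,0,0],[0,0,-0.01]],[[6.5,0,0],[0,0,-0.01]]]'

```text
time_s: 3.3
tool_pos: [0.5531, -0.1106, 0.2668]
tool_rot: [179.8, 0.2, 90.0]
ft_force: [0.3, 0.6, 0.7]
grip_width: 0.0873
```

>>> step_arm --plan '[[[0,-1,1],[0,0,0]],[[0,-1,1],[0,0,0]]]'

```text
time_s: 3.55
tool_pos: [0.552, -0.1106, 0.2659]
tool_rot: [179.8, 0.2, 90.0]
ft_force: [-0.6, 0.2, 0.8]
grip_width: 0.087
```

>>> step_arm --plan '[[[0,0,0],[0,0,0]],[[0,0,0],[0,0,0]],[[0,0,0],[0,0,0]],[[0,0,0],[0,0,0]],[[0,0,0],[0,0,0]],[[0,0,0],[0,0,0]]]' --fingers 0

```text
time_s: 4.3
tool_pos: [0.552, -0.1106, 0.2659]
tool_rot: [179.8, 0.2, 90.0]
ft_force: [0.4, -0.4, 0.3]
grip_width: 0.0346
```

>>> step_arm --plan '[[[0,0,0],[0,0,0]],[[0,0,0],[0,0,0]],[[0,0,0],[0,0,0]]]'

```text
time_s: 4.68
tool_pos: [0.5519, -0.1106, 0.2659]
tool_rot: [179.9, 0.2, 90.0]
ft_force: [-1.5, 0.5, 2.5]
grip_width: 0.0238
```

>>> step_arm --plan '[[[0,3,-5],[0,0,0]],[[0,3,-20],[0,0,0]],[[0,3,-35],[0,0,0]],[[0,3,-50],[0,0,0]],[[0,3,-50],[0,0,0]]]'

```text
time_s: 5.3
tool_pos: [0.5551, -0.1106, 0.3176]
tool_rot: [179.7, 0.2, 90.0]
ft_force: [1.3, 0.9, -3.2]
grip_width: 0.0234
```

>>> step_arm --plan '[[[0,0,-20],[0,0,0]],[[0,0,-45],[0,0,0]],[[0,0,-70],[0,0,0]],[[0,0,-85],[0,0,0]],[[0,0,-85],[0,0,0]]]'

```text
time_s: 5.92
tool_pos: [0.5548, -0.1104, 0.403]
tool_rot: [179.6, 0.2, 90.0]
ft_force: [-0.3, 0.1, -3.6]
grip_width: 0.0237
```

```bash
python3 - <<'E'
from h import *
import pickle
s=r.sense();print(s['tool_pos'],s['tool_rot'],s['ft_force'],s['wrist_torque'])
im=r.read_camera('side');cv2.imwrite('pics/s3.png',im[:,:,::-1]);cv2.imwrite('pics/s3c.png',cv2.resize(im[150:330,240:400,::-1],None,fx=3.3,fy=3.3,interpolation=cv2.INTER_CUBIC))
im=r.read_camera('scene');cv2.imwrite('pics/c3.png',im[:,:,::-1]);cv2.imwrite('pics/c3c.png',cv2.resize(im[90:250,230:390,::-1],None,fx=3.5,fy=3.5,interpolation=cv2.INTER_CUBIC))
E
```

```text
[ 0.5548 -0.1104  0.403 ] [179.6252   0.1872  90.0414] [-0.2548  0.1386 -3.5994] [-0.0747  0.0806  0.0032]
```

View pics/s3c.png

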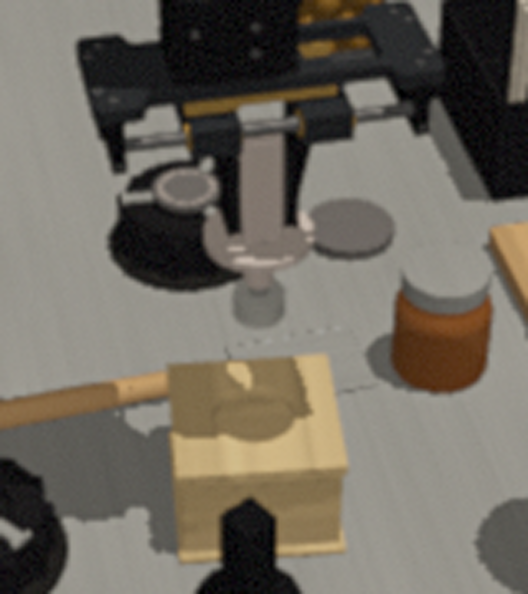

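View pics/c3c.png

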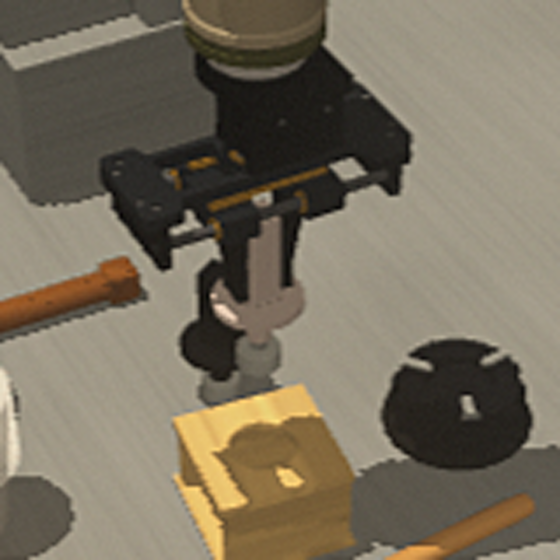

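```bash
python3 - <<'E'
from h import *
S=r.get_calibration('scene');D=r.get_calibration('side')
def bottom(cal,z,c=(.5548,-.1104),rad=.016):
    t=np.linspace(0,2*np.pi,200)
    q=np.array([proj(cal,(c[0]+rad*np.cos(a),c[1]+rad*np.sin(a),z)) for a in t]);return q[:,1].max(),q[q[:,1].argmax(),0],q[:,0].min(),q[:,0].max()
f=lambda v,o,s:(v+.5)/s-.5+o
print('side bottom row',f(326,150,3.3),'x range',f(232,240,3.3),f(285,240,3.3)); print('scene bottom',f(378,90,3.5),f(257,230,3.5))
# tool_grip z now = .403-.1549
g=.403-.1549
for d in (75,80,85,90,95,100,103): print(d,np.array(bottom(D,g-d/1000)),np.array(bottom(S,g-d/1000)))
# flange check: underside bottom row
print(np.array(bottom(D,g-.041,rad=.032)),f(270,150,3.3))
E
```

```text
side bottom row 248.43939393939394 x range 309.95454545454544 326.0151515151515
scene bottom 197.64285714285714 303.07142857142856
75 [241.4429 316.5697 308.2261 324.6608] [190.6141 304.1082 297.6483 310.7806]
80 [243.4429 316.5653 308.2448 324.634 ] [192.1737 304.1314 297.6891 310.7851]
85 [245.4317 316.5608 308.2634 324.6073] [193.7247 304.1545 297.7297 310.7896]
90 [247.4094 316.5564 308.2819 324.5808] [195.2671 304.1774 297.7701 310.7941]
95 [249.3762 316.5521 308.3002 324.5545] [196.801  304.2002 297.8103 310.7986]
100 [251.3321 316.5477 308.3185 324.5282] [198.3264 304.2229 297.8503 310.8031]
103 [252.5004 316.5451 308.3294 324.5126] [199.2376 304.2364 297.8742 310.8057]
[232.8195 316.7338 299.7227 333.2272] 231.46969696969697
```

>>> step_arm --plan '[[[15,1,0],[0.003,0.002,0]],[[45,2,0],[0.007,0.003,0]],[[80,3,0],[0.007,0.003,0]],[[115,4,0],[0.007,0.003,0]],[[150,5,0],[0.007,0.003,0]],[[180,6,0],[0.007,0.003,0]],[[195,7,0],[0.007,0.003,0]],[[200,7,0],[0.007,0.003,0]]]'

```text
time_s: 7.02
tool_pos: [0.5612, 0.0907, 0.4004]
tool_rot: [-179.8, 0.0, 90.1]
ft_force: [0.6, -0.6, -3.4]
grip_width: 0.0235
```

```bash
python3 - <<'E'
from h import *
import pickle
s=r.sense();c=r.get_calibration('wrist');im=r.read_camera('wrist')
print(s['tool_pos'],s['tool_rot'],s['ft_force'],c['origin'],c['orientation'])
pickle.dump((s,c),open('w4.pkl','wb'));cv2.imwrite('pics/w4.png',im[:,:,::-1])
E
```

```text
[0.5612 0.0907 0.4004] [-179.7869    0.0445   90.113 ] [ 0.5677 -0.5713 -3.3958] [0.5608 0.167  0.3806] [164.0593   0.169    0.0775]
```

View pics/w4.png

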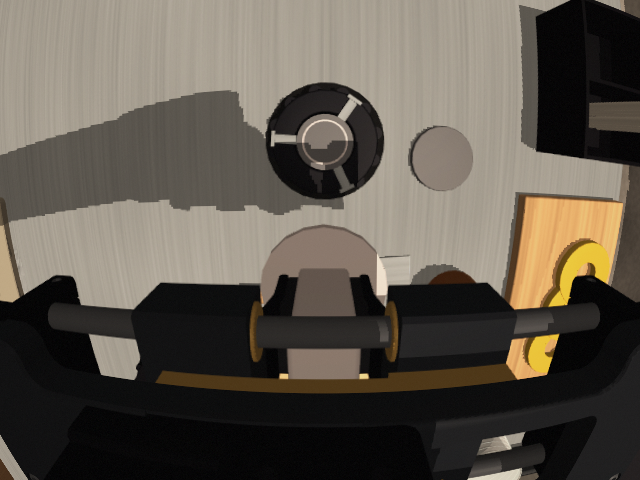

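```bash
python3 - <<'E'
import cv2
a=cv2.imread('pics/w4.png')
cv2.imwrite('pics/w4c.png',cv2.resize(a[75:205,260:390],None,fx=4.5,fy=4.5,interpolation=cv2.INTER_CUBIC))
E
```

```text
(no output)
```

View pics/w4c.png

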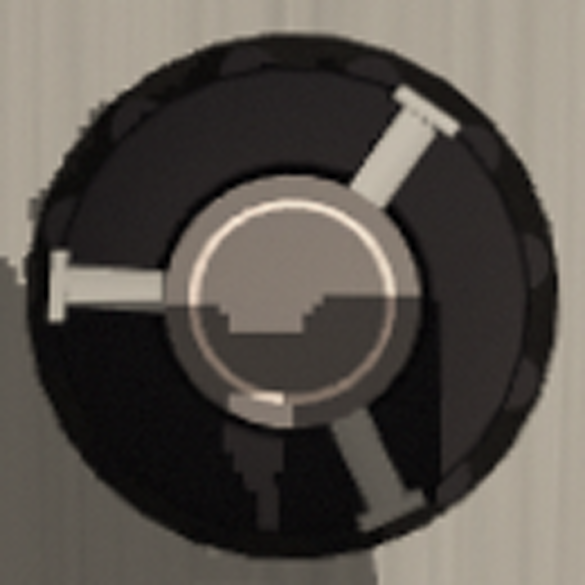

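```bash
python3 - <<'E'
from h import *
import pickle
s,c=pickle.load(open('w4.pkl','rb'))
f=lambda X,Y:((X+.5)/4.5-.5+260,(Y+.5)/4.5-.5+75)
pl=lambda X,Y,z:plane(wray(c,*f(X,Y)),z)[:2]
print('cover',pl(292,301.5,.052), 'edges',pl(163,301,.052),pl(421,301,.052),pl(292,173,.052),pl(292,429,.052))
print('base ring',[pl(*p,.006) for p in [(26,295),(557,295),(291,33),(291,557)]])
tl=np.array([pl(57,287,.0475),pl(430,112,.0475),pl(392,510,.0475)]);print('tongue outer',tl,np.mean(tl,0))
E
```

```text
cover [0.5608 0.1606] edges [0.5356 0.1608] [0.5859 0.1609] [0.5607 0.1859] [0.5608 0.1354]
base ring [array([0.5014, 0.1619]), array([0.6199, 0.1621]), array([0.5604, 0.2202]), array([0.5606, 0.1018])]
tongue outer [[0.5142 0.1639]
 [0.5877 0.1987]
 [0.5809 0.1187]] [0.561  0.1604]
```

>>> step_arm --plan '[[[20,0,0],[-0.002,0,-0.001]],[[45,0,10],[-0.0035,0,-0.002]],[[62,0,30],[-0.0035,0,-0.002]],[[70,0,50],[-0.0035,0,-0.002]],[[70,0,68],[-0.0035,0,-0.002]],[[70,0,75],[-0.0035,0,-0.002]],[[70,0,75],[-0.0035,0,-0.002]]]'

```text
time_s: 7.95
tool_pos: [0.5609, 0.1599, 0.3251]
tool_rot: [-180.0, 0.1, 90.1]
ft_force: [0.0, 0.8, -1.9]
grip_width: 0.0237
```

```bash
python3 - <<'E'
from h import *
s=r.sense();print(s['tool_pos'],s['tool_rot'],s['ft_force'],s['wrist_torque'])
im=r.read_camera('side');cv2.imwrite('pics/s5.png',cv2.resize(im[120:260,220:380,::-1],None,fx=4,fy=4,interpolation=cv2.INTER_CUBIC))
im=r.read_camera('scene');cv2.imwrite('pics/c5.png',cv2.resize(im[200:350,280:440,::-1],None,fx=4,fy=4,interpolation=cv2.INTER_CUBIC))
E
```

```text
[0.5609 0.1599 0.3251] [-179.9708    0.0705   90.1448] [ 0.0296  0.8332 -1.8713] [-0.0986  0.046   0.0017]
```

View pics/s5.png

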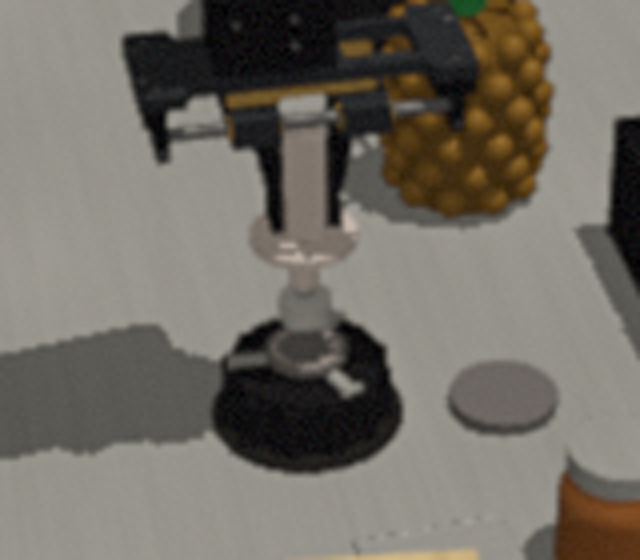

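View pics/c5.png

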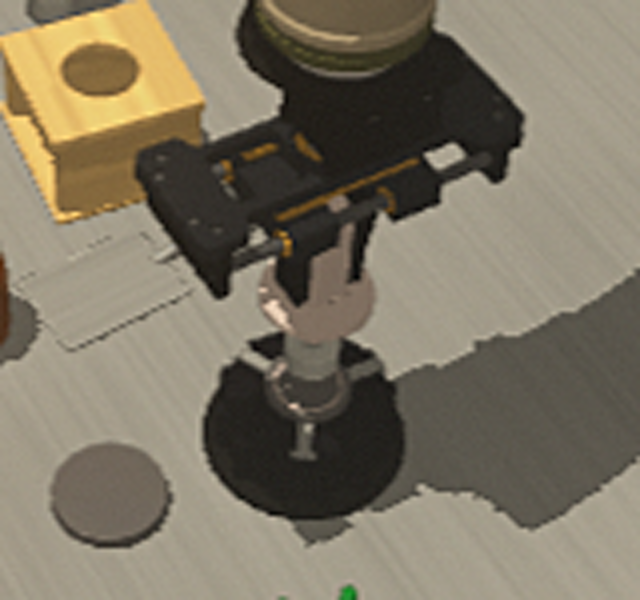

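>>> step_arm --plan '[[[0.5,0,6],[0,0,-0.002]],[[0.5,0,11],[0,0,-0.002]],[[0.5,0,14],[0,0,-0.002]],[[0.5,0,15],[0,0,-0.002]],[[0.5,0,15],[0,0,-0.002]]]'

```text
time_s: 8.68
tool_pos: [0.5612, 0.1605, 0.3111]
tool_rot: [179.9, 0.0, 90.3]
ft_force: [-0.4, 0.4, -2.5]
grip_width: 0.0243
```

>>> step_arm --plan '[[[0,0,1],[0,0,0.002]],[[0,0,2],[0,0,0.004]],[[0,0,3],[0,0,0.004]],[[0,0,4],[0,0,0.004]],[[0,0,4],[0,0,0.004]]]'

```text
time_s: 9.3
tool_pos: [0.5612, 0.1605, 0.307]
tool_rot: [180.0, 0.0, 90.0]
ft_force: [0.2, -0.3, -2.6]
grip_width: 0.0239
```

```bash
python3 - <<'E'
from h import *
s=r.sense();print(s['tool_pos'],s['tool_rot'],s['ft_force'],s['wrist_torque'])
im=r.read_camera('side');cv2.imwrite('pics/s6.png',cv2.resize(im[170:240,260:350,::-1],None,fx=8,fy=8,interpolation=cv2.INTER_CUBIC))
E
```

```text
[0.5612 0.1605 0.307 ] [179.9511   0.0264  90.0411] [ 0.25   -0.2575 -2.6304] [-0.0813  0.0361 -0.0072]
```

View pics/s6.png

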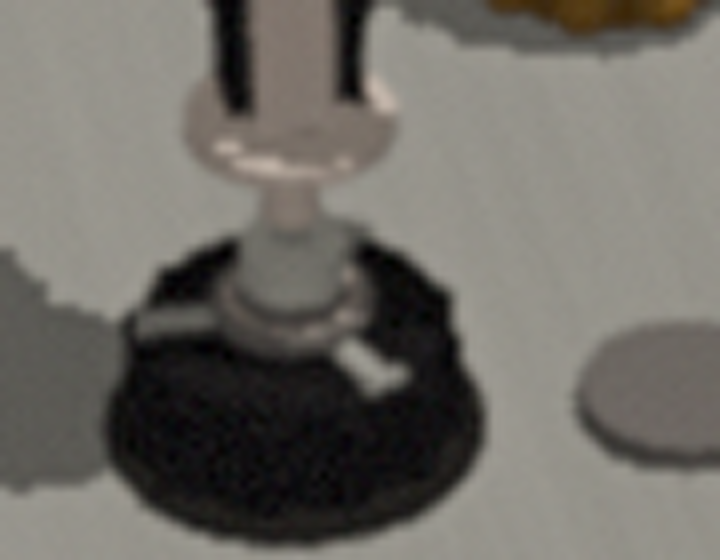

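>>> step_arm --plan '[[[0,0,0.8],[0,0,0]],[[0,0,1.6],[0,0,0]],[[0,0,2.4],[0,0,0]],[[0,0,2.4],[0,0,0]]]'

```text
time_s: 9.85
tool_pos: [0.5612, 0.1605, 0.3046]
tool_rot: [180.0, 0.0, 90.0]
ft_force: [-0.0, 0.8, -3.5]
grip_width: 0.0241
```

>>> step_arm --plan '[[[0,0,0.8],[0,0,0]],[[0,0,1.6],[0,0,0]],[[0,0,1.6],[0,0,0]]]'

```text
time_s: 10.22
tool_pos: [0.5612, 0.1605, 0.3029]
tool_rot: [180.0, 0.0, 90.0]
ft_force: [0.5, -0.1, -3.4]
grip_width: 0.0239
```

>>> step_arm --plan '[[[0,0,0.7],[0,0,0]],[[0,0,1.4],[0,0,0]],[[0,0,1.4],[0,0,0]]]'

```text
time_s: 10.6
tool_pos: [0.5613, 0.1606, 0.3019]
tool_rot: [179.9, 0.0, 90.0]
ft_force: [-0.7, -0.3, 1.4]
grip_width: 0.0241
```

>>> step_arm --plan '[[[0,0,0.6],[0,0,0]],[[0,0,1.2],[0,0,0]],[[0,0,1.2],[0,0,0]]]'

```text
time_s: 10.98
tool_pos: [0.5615, 0.1606, 0.3014]
tool_rot: [179.9, -0.0, 90.0]
ft_force: [-1.3, -1.3, 5.5]
grip_width: 0.0234
```

>>> step_arm --plan '[[[0,0,1.0],[0,0,0]],[[0,0,1.4],[0,0,0]],[[0,0,1.4],[0,0,0]]]'

```text
time_s: 11.35
tool_pos: [0.5617, 0.1606, 0.3004]
tool_rot: [179.8, -0.0, 90.0]
ft_force: [-0.4, 0.7, 4.4]
grip_width: 0.0239
```

>>> step_arm --plan '[[[0,0,0.8],[0,0,0]],[[0,0,1.3],[0,0,0]],[[0,0,1.3],[0,0,0]]]'

```text
time_s: 11.72
tool_pos: [0.5616, 0.1606, 0.2986]
tool_rot: [179.9, -0.0, 90.0]
ft_force: [-0.1, 0.1, -2.9]
grip_width: 0.0235
```

```bash
python3 - <<'E'
from h import *
s=r.sense();print(s['tool_pos'],s['tool_rot'],s['ft_force'],s['wrist_torque'])
im=r.read_camera('side');cv2.imwrite('pics/s7.png',cv2.resize(im[170:240,260:350,::-1],None,fx=8,fy=8,interpolation=cv2.INTER_CUBIC))
E
```

```text
[0.5616 0.1606 0.2986] [179.8737  -0.0199  90.0365] [-0.1486  0.0687 -2.9126] [-0.0954  0.0615  0.0024]
```

View pics/s7.png

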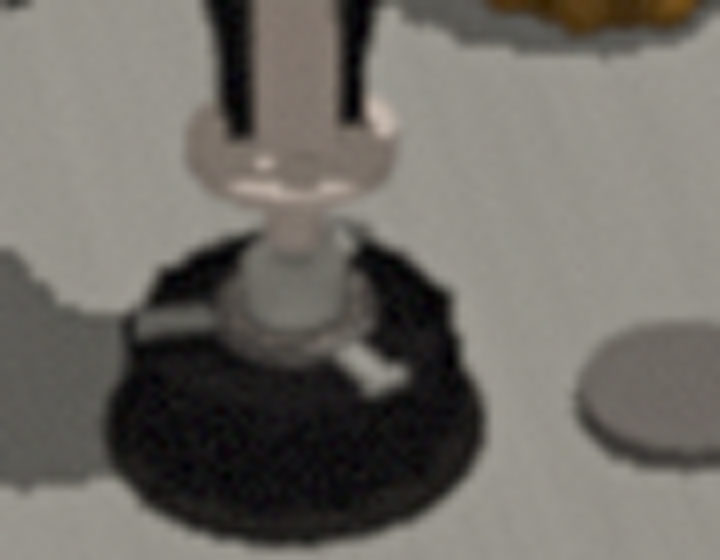

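>>> step_arm --plan '[[[0,0,0.7],[0,0,0]],[[0,0,1.4],[0,0,0]],[[0,0,1.4],[0,0,0]]]'

```text
time_s: 12.15
tool_pos: [0.5614, 0.1606, 0.2969]
tool_rot: [179.9, -0.0, 90.0]
ft_force: [-0.0, 0.2, -2.7]
grip_width: 0.024
```

>>> step_arm --plan '[[[0,0,0.6],[0,0,0]],[[0,0,1.2],[0,0,0]],[[0,0,1.2],[0,0,0]]]'

```text
time_s: 12.52
tool_pos: [0.5614, 0.1606, 0.2956]
tool_rot: [179.9, -0.0, 90.0]
ft_force: [-0.4, 1.1, -3.4]
grip_width: 0.0241
```

>>> step_arm --plan '[[[0,0,0.6],[0,0,0]],[[0,0,1.0],[0,0,0]],[[0,0,1.0],[0,0,0]]]'

```text
time_s: 12.9
tool_pos: [0.5613, 0.1606, 0.2944]
tool_rot: [179.9, -0.0, 90.0]
ft_force: [-0.1, -0.6, -2.5]
grip_width: 0.0238
```

>>> step_arm --plan '[[[0,0,0.5],[0,0,0]],[[0,0,0.9],[0,0,0]],[[0,0,0.9],[0,0,0]]]'

```text
time_s: 13.28
tool_pos: [0.5613, 0.1606, 0.2935]
tool_rot: [179.9, 0.0, 90.0]
ft_force: [-0.1, 0.3, -3.1]
grip_width: 0.0234
```

>>> step_arm --plan '[[[0,0,0.5],[0,0,0]],[[0,0,0.8],[0,0,0]],[[0,0,0.8],[0,0,0]]]'

```text
time_s: 13.65
tool_pos: [0.5614, 0.1606, 0.2928]
tool_rot: [179.9, -0.0, 90.0]
ft_force: [-0.7, -0.2, -0.8]
grip_width: 0.0237
```

```bash
python3 - <<'E'
from h import *
s=r.sense();print(s['tool_pos'],s['tool_rot'],s['ft_force'],s['wrist_torque'])
im=r.read_camera('side');cv2.imwrite('pics/s8.png',cv2.resize(im[170:240,260:350,::-1],None,fx=8,fy=8,interpolation=cv2.INTER_CUBIC))
im=r.read_camera('scene');cv2.imwrite('pics/c8.png',cv2.resize(im[250:340,310:410,::-1],None,fx=6.5,fy=6.5,interpolation=cv2.INTER_CUBIC))
E
```

```text
[0.5614 0.1606 0.2928] [179.9222  -0.0065  90.0363] [-0.6737 -0.2363 -0.8093] [-0.1155  0.2839 -0.0516]
```

View pics/s8.png

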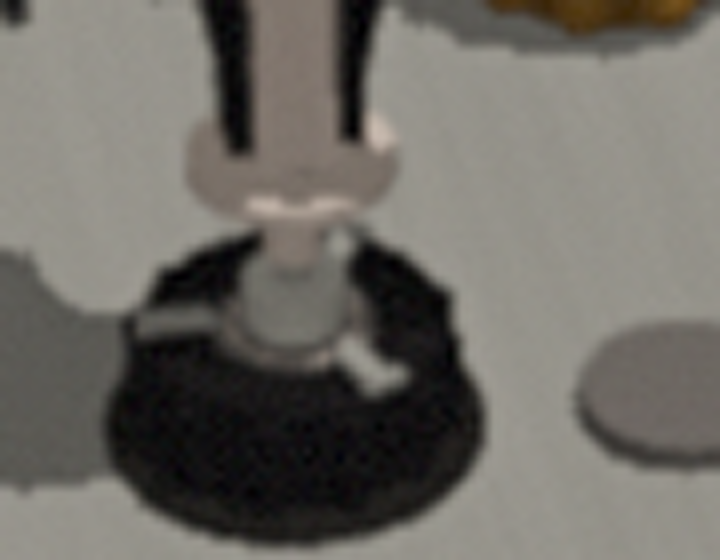

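View pics/c8.png

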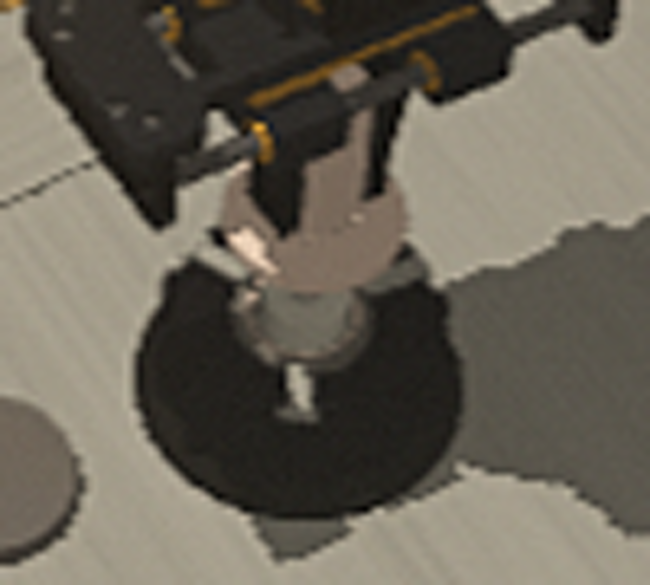

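>>> step_arm --plan '[[[0,0,0.4],[0,0,0]],[[0,0,0.7],[0,0,0]],[[0,0,0.7],[0,0,0]]]'

```text
time_s: 14.12
tool_pos: [0.5614, 0.1606, 0.2927]
tool_rot: [179.9, -0.0, 90.0]
ft_force: [-3.3, -0.1, 7.0]
grip_width: 0.0238
```

>>> step_arm --plan '[[[0,0,0.6],[0,0,0]],[[0,0,0.9],[0,0,0]],[[0,0,0.9],[0,0,0]]]'

```text
time_s: 14.5
tool_pos: [0.5614, 0.1605, 0.2928]
tool_rot: [179.9, -0.1, 90.0]
ft_force: [-5.8, -1.3, 8.6]
grip_width: 0.0237
```

>>> step_arm --plan '[[[0,0,-2],[0,0,0]],[[0,0,-8],[0,0,0]],[[0,0,-25],[0,0,0]],[[0,0,-55],[0,0,0]],[[-30,0,-85],[0,0,0]],[[-60,0,-105],[0,0,0]],[[-70,0,-107],[0,0,0]],[[-70,0,-107],[0,0,0]]]'

```text
time_s: 15.5
tool_pos: [0.5612, 0.0902, 0.3998]
tool_rot: [179.9, -0.1, 90.0]
ft_force: [0.5, 1.3, -2.5]
grip_width: 0.0243
```

```bash
python3 - <<'E'
from h import *
import pickle
s=r.sense();c=r.get_calibration('wrist');im=r.read_camera('wrist')
print(s['tool_pos'],s['tool_rot'],s['ft_force'],c['origin'],c['orientation'])
pickle.dump((s,c),open('w9.pkl','wb'));cv2.imwrite('pics/w9.png',im[:,:,::-1])
cv2.imwrite('pics/w9c.png',cv2.resize(im[75:205,260:390,::-1],None,fx=4.5,fy=4.5,interpolation=cv2.INTER_CUBIC))
im=r.read_camera('side');cv2.imwrite('pics/s9.png',cv2.resize(im[110:260,220:400,::-1],None,fx=4,fy=4,interpolation=cv2.INTER_CUBIC))
im=r.read_camera('scene');cv2.imwrite('pics/c9.png',cv2.resize(im[250:340,310:410,::-1],None,fx=6.5,fy=6.5,interpolation=cv2.INTER_CUBIC))
E
```

```text
[0.5612 0.0902 0.3998] [179.9056  -0.0798  89.9824] [ 0.465   1.2594 -2.4859] [0.5612 0.1665 0.3802] [164.1825  -0.1345  -0.0539]
```

View pics/w9c.png

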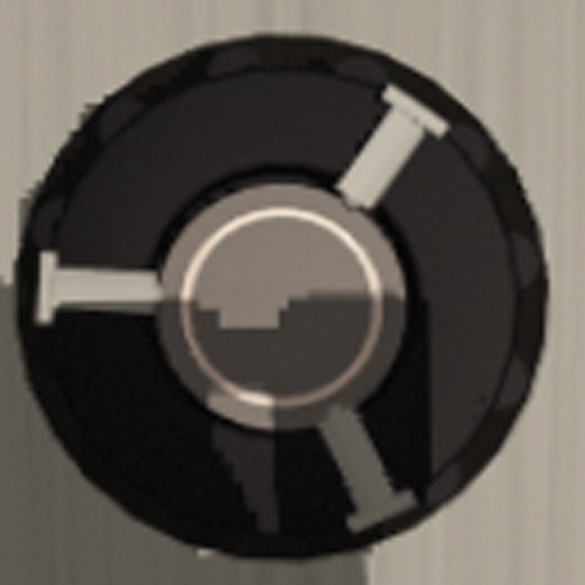

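View pics/s9.png

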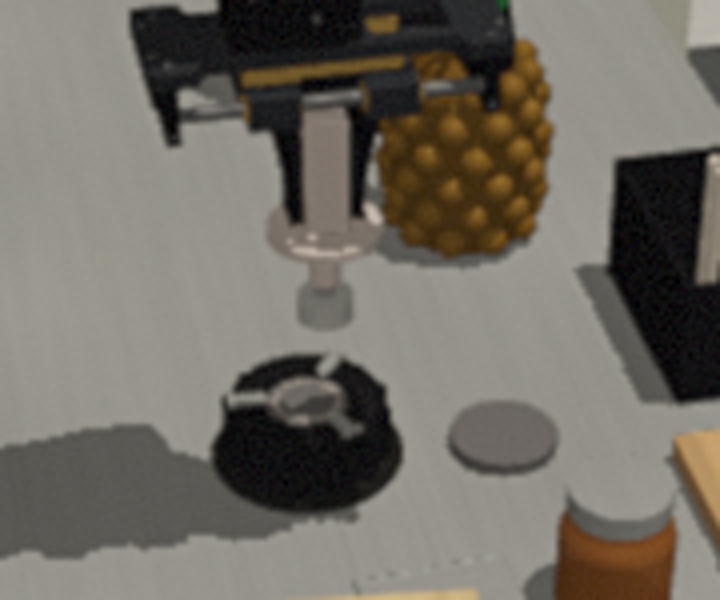

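View pics/c9.png

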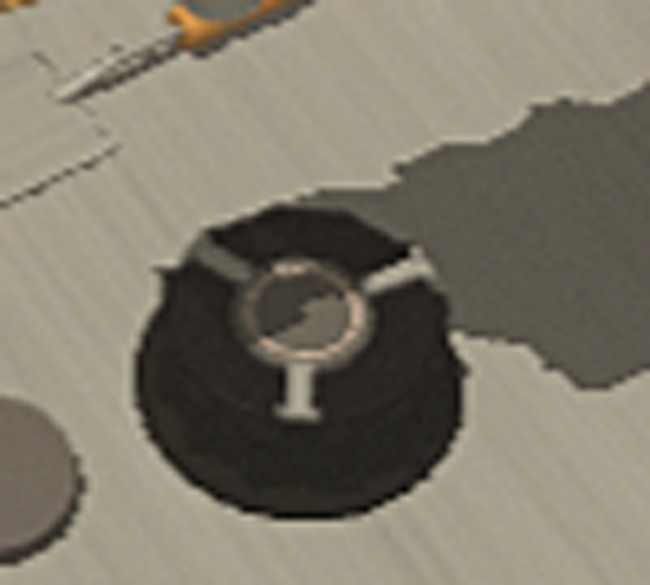

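```bash
python3 - <<'E'
import cv2,numpy as np
a=cv2.imread('pics/w9.png');b=cv2.imread('pics/w4.png')
A=cv2.resize(a[105:180,285:360],None,fx=5.3,fy=5.3,interpolation=cv2.INTER_CUBIC)
B=cv2.resize(b[105:180,285:360],None,fx=5.3,fy=5.3,interpolation=cv2.INTER_CUBIC)
o=np.hstack([B,A]);o=np.clip(o.astype(float)*1.5,0,255).astype('uint8');cv2.imwrite('pics/cmp.png',o)
E
```

```text
(no output)
```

View pics/cmp.png

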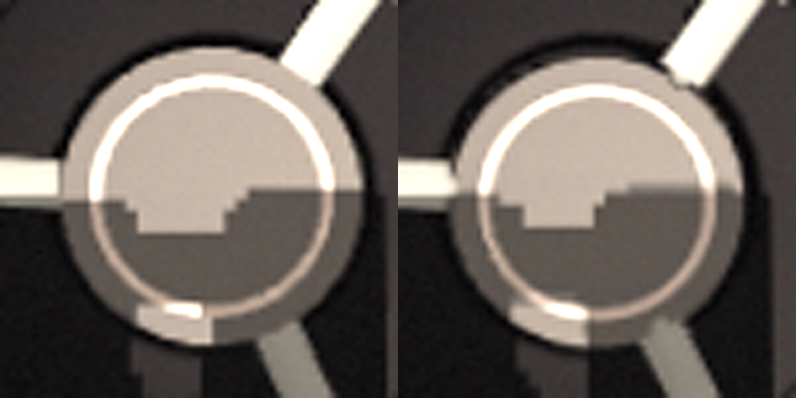

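>>> step_arm --plan '[[[-20,-1,0],[0.001,0,0]],[[-55,-2,0],[0.001,-0.001,0]],[[-90,-3,0],[0.001,-0.001,0]],[[-125,-4,0],[0.001,-0.001,0]],[[-160,-5,0],[0.001,-0.001,0]],[[-188,-6,0],[0.001,-0.001,0]],[[-201,-6,0],[0.001,-0.001,0]],[[-201,-6,0],[0.001,-0.001,0]]]'

```text
time_s: 16.65
tool_pos: [0.5554, -0.1097, 0.3985]
tool_rot: [-179.9, 0.0, 90.1]
ft_force: [0.1, 0.2, -3.9]
grip_width: 0.0236
```

```bash
python3 - <<'E'
from h import *
s=r.sense();c=r.get_calibration('wrist');im=r.read_camera('wrist')
print(s['tool_pos'],s['tool_rot'],s['ft_force'])
cv2.imwrite('pics/w10.png',im[:,:,::-1])
im=r.read_camera('side');cv2.imwrite('pics/s10.png',cv2.resize(im[150:330,240:400,::-1],None,fx=3.3,fy=3.3,interpolation=cv2.INTER_CUBIC))
im=r.read_camera('scene');cv2.imwrite('pics/c10.png',cv2.resize(im[90:250,230:390,::-1],None,fx=3.5,fy=3.5,interpolation=cv2.INTER_CUBIC))
E
```

```text
[ 0.5554 -0.1097  0.3985] [-179.9219    0.0186   90.0682] [ 0.136   0.1988 -3.8997]
```

View pics/s10.png

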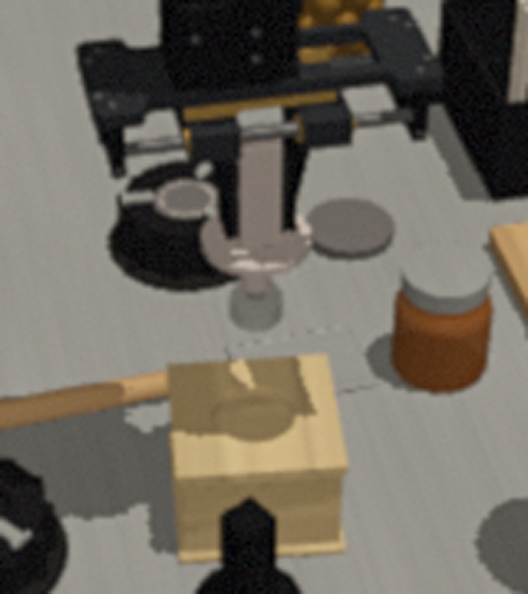

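View pics/c10.png

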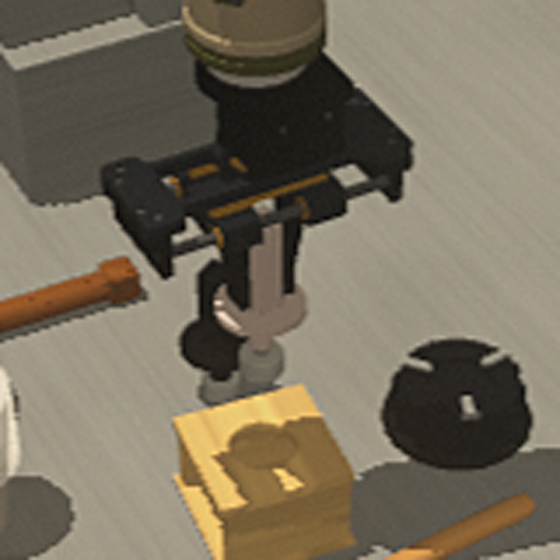

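>>> step_arm --plan '[[[-1,1,15],[0,0,0]],[[-1,1,35],[0,0,0]],[[-1,1,55],[0,0,0]],[[-1,1,68],[0,0,0]],[[-1,1,70],[0,0,0]],[[-1,1,70],[0,0,0]]]'

```text
time_s: 17.55
tool_pos: [0.5569, -0.1086, 0.3288]
tool_rot: [-180.0, -0.0, 90.3]
ft_force: [-0.6, -0.7, -1.6]
grip_width: 0.0236
```

```bash
python3 - <<'E'
from h import *
s=r.sense()
print(s['tool_pos'],s['tool_rot'],s['ft_force'])
im=r.read_camera('side');cv2.imwrite('pics/s11.png',cv2.resize(im[190:330,260:380,::-1],None,fx=4.2,fy=4.2,interpolation=cv2.INTER_CUBIC))
im=r.read_camera('scene');cv2.imwrite('pics/c11.png',cv2.resize(im[130:260,260:380,::-1],None,fx=4.5,fy=4.5,interpolation=cv2.INTER_CUBIC))
E
```

```text
[ 0.5569 -0.1086  0.3288] [-179.954    -0.0152   90.2541] [-0.5797 -0.7074 -1.6089]
```

View pics/s11.png

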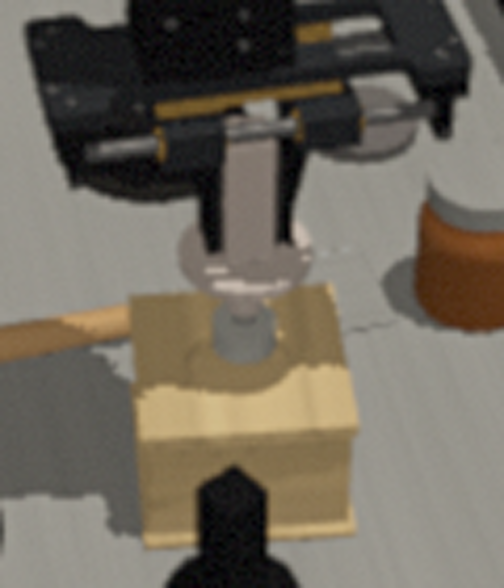

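View pics/c11.png

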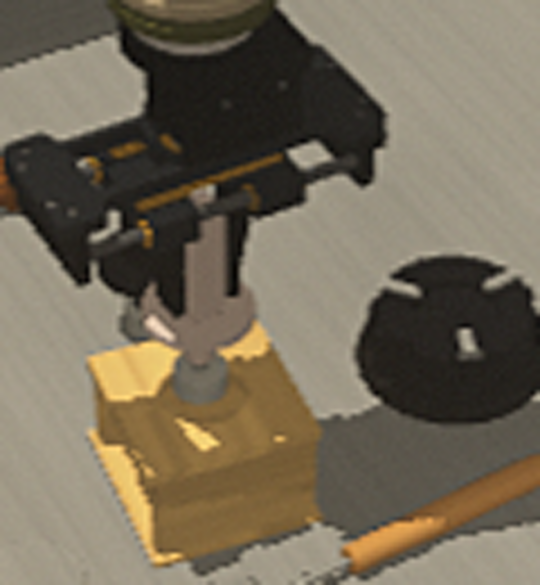

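>>> step_arm --plan '[[[-2.4,-1,0],[0,0,0.003]],[[-2.4,-1,8],[0,0,0.003]],[[-2.4,-1,20],[0,0,0.003]],[[-2.4,-1,32],[0,0,0.003]],[[-2.4,-1,40],[0,0,0.003]],[[-2.4,-1,40],[0,0,0.003]]]'

```text
time_s: 18.4
tool_pos: [0.5558, -0.111, 0.2883]
tool_rot: [-179.9, -0.0, 90.1]
ft_force: [0.0, -0.0, -2.7]
grip_width: 0.0235
```

>>> step_arm --plan '[[[0,0,6],[0,0,0]],[[0,0,12],[0,0,0]],[[0,0,17],[0,0,0]],[[0,0,19],[0,0,0]],[[0,0,20],[0,0,0]],[[0,0,20],[0,0,0]]]'

```text
time_s: 19.15
tool_pos: [0.5558, -0.1111, 0.2684]
tool_rot: [-179.9, -0.0, 90.1]
ft_force: [0.0, 0.1, -2.8]
grip_width: 0.0241
```

>>> step_arm --plan '[[[0,0,0.8],[0,0,0]],[[0,0,1.6],[0,0,0]],[[0,0,1.6],[0,0,0]]]'

```text
time_s: 19.52
tool_pos: [0.5557, -0.111, 0.2668]
tool_rot: [-179.9, -0.0, 90.1]
ft_force: [-0.7, -0.4, -3.2]
grip_width: 0.0239
```

>>> step_arm --plan '[[[0,0,0.5],[0,0,0]],[[0,0,1.0],[0,0,0]],[[0,0,1.0],[0,0,0]]]'

```text
time_s: 19.9
tool_pos: [0.5558, -0.111, 0.266]
tool_rot: [-179.9, -0.0, 90.1]
ft_force: [-1.6, 0.9, 2.1]
grip_width: 0.0235
```

>>> step_arm --plan '[[[0,0,0.4],[0,0,0]],[[0,0,0.8],[0,0,0]],[[0,0,0.8],[0,0,0]]]'

```text
time_s: 20.27
tool_pos: [0.5558, -0.1111, 0.2659]
tool_rot: [-179.9, -0.1, 90.1]
ft_force: [-5.9, 2.1, 9.6]
grip_width: 0.0237
```

>>> step_arm --plan '[[[0,0,0],[0,0,0]],[[0,0,0],[0,0,0]]]'

```text
time_s: 20.52
tool_pos: [0.5558, -0.1112, 0.266]
tool_rot: [-179.9, -0.0, 90.1]
ft_force: [-1.4, 0.3, 1.9]
grip_width: 0.0239
```

>>> step_arm --plan '[[[0,0,0],[0,0,0]],[[0,0,0],[0,0,0]],[[0,0,0],[0,0,0]],[[0,0,0],[0,0,0]],[[0,0,0],[0,0,0]],[[0,0,0],[0,0,0]],[[0,0,0],[0,0,0]],[[0,0,0],[0,0,0]]]' --fingers 87

```text
time_s: 21.52
tool_pos: [0.5558, -0.1111, 0.266]
tool_rot: [-179.9, -0.1, 90.1]
ft_force: [0.9, 0.2, 0.5]
grip_width: 0.0859
```

>>> step_arm --plan '[[[0,0,-10],[0,0,0]],[[0,0,-30],[0,0,0]],[[0,0,-55],[0,0,0]],[[0,0,-85],[0,0,0]],[[0,0,-120],[0,0,0]],[[0,0,-150],[0,0,0]],[[0,0,-170],[0,0,0]],[[0,0,-170],[0,0,0]]]'

```text
time_s: 22.52
tool_pos: [0.5561, -0.1117, 0.4379]
tool_rot: [179.9, -0.1, 90.1]
ft_force: [0.2, 0.0, 0.1]
grip_width: 0.0872
```

```bash
python3 - <<'E'
from h import *
import pickle
s=r.sense();c=r.get_calibration('wrist');im=r.read_camera('wrist')
print(s['time_s'],s['tool_pos'],s['tool_rot'],s['ft_force'])
cv2.imwrite('pics/w12.png',im[:,:,::-1]);pickle.dump((s,c),open('w12.pkl','wb'))
cv2.imwrite('pics/w12c.png',cv2.resize(im[140:290,250:400,::-1],None,fx=4,fy=4,interpolation=cv2.INTER_CUBIC))
im=r.read_camera('side');cv2.imwrite('pics/s12.png',im[:,:,::-1])
im=r.read_camera('scene');cv2.imwrite('pics/c12.png',im[:,:,::-1])
E
```

```text
22.525 [ 0.5561 -0.1117  0.4379] [179.8851  -0.0546  90.06  ] [0.2461 0.0346 0.0532]
```

View pics/w12c.png

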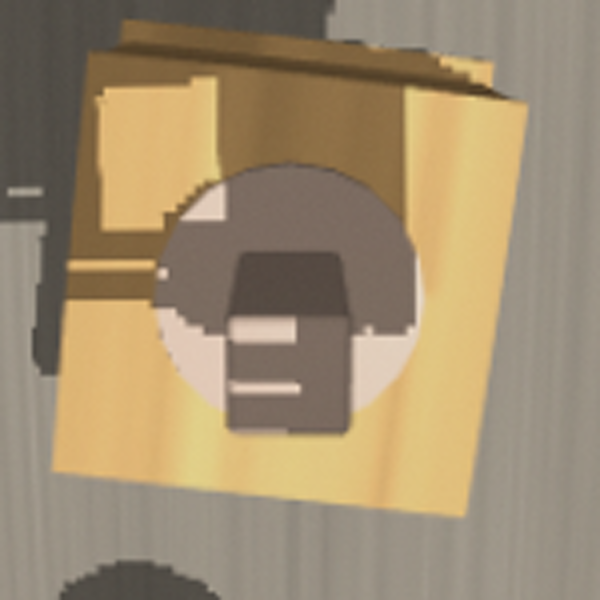

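View pics/s12.png

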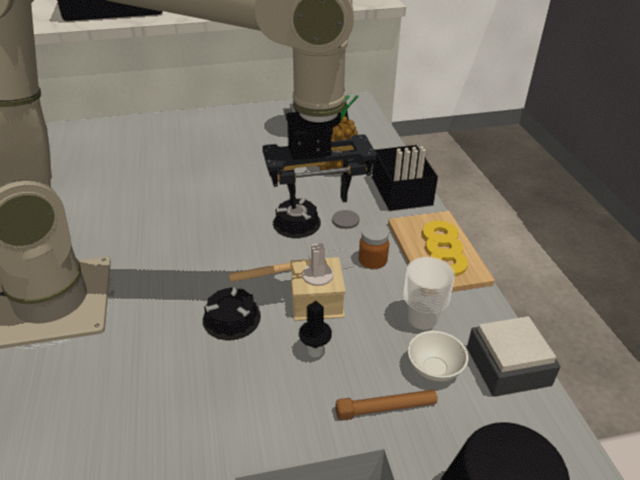

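View pics/c12.png

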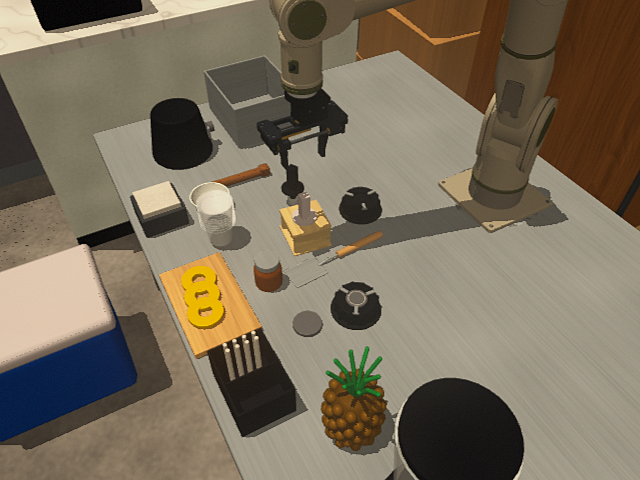

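```bash
python3 - <<'E'
from h import *
import pickle
s,c=pickle.load(open('w12.pkl','rb'))
f=lambda X,Y:((X+.5)/4-.5+250,(Y+.5)/4-.5+140)
pl=lambda X,Y,z:plane(wray(c,*f(X,Y)),z)[:2]
print('top',np.mean([pl(*p,.146) for p in [(229,317),(349,317),(351,433),(227,433)]],0))
print('flange',(pl(153,297,.076)+pl(424,297,.076))/2,'far edge',pl(288,163,.076))
print('plate',np.mean([pl(*p,.07) for p in [(88,52),(527,103),(465,517),(52,472)]],0))
for n in('scene','side'):
    a=cv2.imread('pics/%s0.png'%n).astype(int);b=cv2.imread({'scene':'pics/c12.png','side':'pics/s12.png'}[n]).astype(int)
    d=(abs(a-b).sum(2)>90).astype('uint8');k,l,st,ce=cv2.connectedComponentsWithStats(d)
    print(n,[tuple(x[:5]) for x in st[1:] if x[4]>15])
a=cv2.imread('pics/s12.png');cv2.imwrite('pics/s12c.png',np.hstack([cv2.resize(a[185:245,255:345],None,fx=4.4,fy=4.4,interpolation=2),cv2.resize(a[235:325,280:370],(396,264),interpolation=2)]))
E
```

```text
top [ 0.5555 -0.1092]
flange [ 0.5553 -0.109 ] far edge [ 0.5552 -0.0773]
plate [ 0.5539 -0.109 ]
scene [(np.int32(272), np.int32(0), np.int32(87), np.int32(54), np.int32(2267)), (np.int32(373), np.int32(0), np.int32(20), np.int32(10), np.int32(91)), (np.int32(542), np.int32(0), np.int32(9), np.int32(5), np.int32(26)), (np.int32(622), np.int32(0), np.int32(18), np.int32(16), np.int32(162)), (np.int32(537), np.int32(6), np.int32(11), np.int32(22), np.int32(69)), (np.int32(634), np.int32(15), np.int32(6), np.int32(15), np.int32(57)), (np.int32(257), np.int32(41), np.int32(91), np.int32(129), np.int32(3996)), (np.int32(516), np.int32(51), np.int32(11), np.int32(8), np.int32(41)), (np.int32(531), np.int32(55), np.int32(13), np.int32(4), np.int32(33)), (np.int32(288), np.int32(60), np.int32(12), np.int32(14), np.int32(148)), (np.int32(527), np.int32(60), np.int32(25), np.int32(16), np.int32(110)), (np.int32(475), np.int32(90), np.int32(43), np.int32(57), np.int32(877)), (np.int32(525), np.int32(97), np.int32(25), np.int32(30), np.int32(149)), (np.int32(537), np.int32(99), np.int32(18), np
[... 2490 characters left out ...]
nt32(39), np.int32(52), np.int32(1195)), (np.int32(30), np.int32(194), np.int32(8), np.int32(32), np.int32(99)), (np.int32(286), np.int32(200), np.int32(13), np.int32(9), np.int32(71)), (np.int32(301), np.int32(203), np.int32(6), np.int32(5), np.int32(20)), (np.int32(286), np.int32(209), np.int32(22), np.int32(8), np.int32(79)), (np.int32(26), np.int32(245), np.int32(23), np.int32(21), np.int32(190)), (np.int32(309), np.int32(244), np.int32(14), np.int32(15), np.int32(92)), (np.int32(78), np.int32(259), np.int32(234), np.int32(48), np.int32(5530)), (np.int32(323), np.int32(258), np.int32(9), np.int32(18), np.int32(97)), (np.int32(0), np.int32(315), np.int32(24), np.int32(11), np.int32(157))]
```

View pics/s12c.png

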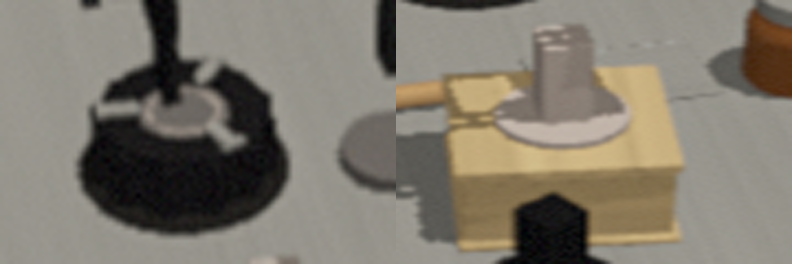

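The handle and flange centres agree to 0.2 mm, so the tool is upright and sits within 2 mm of the plate centre. Apart from shadows and the arm, only the tool and the cover have changed. I'm handing in.

```bash
python3 -c "
from workcell import r
print(r.hand_in())"
```

```text
the job is handed in; nothing more can be done
None
```

The cover on the left-hand blade unit is pressed home and the white tool is back in its holder, upright. I handed the job in at about 22.7 s of the 54 s allowed.

**Pressing:** I took the tool out of the holder and centred its foot on the cover to within about 1 mm. The foot met the cover at TCP height 0.302 m. The force read at the end of each move peaked at about 8.5 N net on the way in, then dropped to about zero. The foot met a rigid stop 9.5 mm further down, where I pressed with about 12 N net. Force was read only at the end of each short move, so a brief higher peak in between can't be ruled out.

**Cover check:** In the wrist picture afterwards, all three tongue noses overlap the cover's edge and its outline is round, so it looks flat. Its apparent size puts the top at about 0.040 m (±2 mm), against 0.042 m when home.

**Tool check:** The flange met the plate at the same height as at the start. The centres of the handle top and the flange agree to 0.2 mm, and the tool sits within 2 mm of the plate centre. Comparing pictures from before and after shows nothing else displaced, and the gripper was open and well clear.

**What disagreed:**
- **During the press:** a sideways force of about 6 N built up at the bottom. The foot then appeared shifted by about 2 mm in the grip; after release the tool stood upright again.
- **After the peak:** the force fell to about zero instead of the few N expected.

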